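Prop open the lid of a parts chest

ROBOT

A 7-joint arm with a two-finger parallel gripper is mounted at the origin on a cart in front of the work surface, level with it; the furniture and walls round the work are solid. World frame = base frame: x ahead of the robot, y to its left, z up, the work surface at z = 0. Lengths are in m, angles in rad, forces in N, time in s.
With the tool pointing down it reaches from about 0.425 to 0.95 m from the base axis. Payload 4.7 kg.
Tool frame: the origin (TCP) lies on the centre line of the jaws, within the pads' length; the fingertips stand robot.nose_length ahead of it and the grasp point (between the pads) lies 8 mm behind it (robot.nose_length is the distance from the TCP to the fingertips, in m); z points along the fingers, x is the direction in which the jaws open and shut, and the axes are right-handed (so a half turn about z gives the same grasp; the last joint's range is limited). The gripper opens to 85 mm and grips with 20 to 120 N. Pads are 22 mm wide; open, the fingers measure 114 mm over their backs; the gripper's body (76 mm by 85 mm) begins 54 mm behind the grasp point. The pads swing forward as they close: fully open they stand 13 mm farther back than shut.
Start: joints at [-0.029, 0.469, -0.049, 1.532, 0.024, 1.141, -0.082], TCP at [0.675, 0, 0.242] pointing down, gripper open.
Joint ranges: [-2.59, 2.59], [-0.33, 1.99], [-1.39, 1.29], [0.1, 2.45], [-1.04, 4.18], [0.21, 1.99], [-2.66, 2.66]. Speed limits (rad/s): [2.57, 2.57, 3.14, 3.14, 3.14, 3.14, 3.14].

INTERFACE

Orientations are given as [roll, pitch, yaw] about the fixed x, y, z axes, in that order (R = Rz(yaw) Ry(pitch) Rx(roll)).
In Python, from plant import robot gives the robot as it stands. Calls block until the motion is done:
- robot.goto(position, orientation): joint-space move of the TCP to a pose.
- robot.move_straight(position, vel=0.15, attitude=None, contact_N=None): straight line of the TCP; attitude=None keeps the orientation; vel is the mean speed in m/s. With contact_N (N) it stops when the force on the tool has changed by that much, and returns True; else False.
- robot.move_joints(angles): joint-space move.
- robot.grip(opening, strength=None): opening from 0.0 (shut) to 1.0 (fully open); strength is the grip in N (None keeps the last); returns when the fingers have stopped.
- robot.sleep(seconds).
- robot.inverse_kinematics(position, orientation): joint angles nearest the present ones, or None.
- robot.sense(): the state.
- robot.grab_frame(name): name is "scene" or "side" or "wrist"; returns a dict with "image" (480x640x3 uint8, red, green, blue), "range_z" (480x640 float32, m along the optical axis (not along the pixel's ray), 0 where there is no reading), "fx", "fy", "cx", "cy" (pixels), "R" (3x3) and "t" (3): a world point X has camera coordinates R X + t. Camera axes: x right, y down, z forward; pixel columns grow to the right and rows downward; lengths in m; the calibration is good to about 2 mm. A picture is of the moment at which its call begins.
A pose or a line that the arm cannot do raises robot.IKError and nothing moves.
- robot.close_job(): hands the job in, once; it reports no verdict.
The state is a dict: "t": time; "joint_pos": joint angles; "joint_velocities": joint speeds; "effort": joint torques, N m; "tcp_pos": TCP position; "tcp_rot": TCP orientation; "wrist_force": force on the tool from outside, world axes, zero at the start; "torque": the same for the moment, N m; "opening": opening from 0.0 (shut) to 1.0 (fully open).
Only numpy, scipy, OpenCV 4.12 (cv2) and the standard library are available. Lean on these libraries where they do the work, as an engineer would, in place of code of your own. Each camera call takes 0.05 s, during which the arm holds its last target. There are 200 camera calls.

TASK

The lid of the small grey chest stands upright on its hinge. Swing the prop rod on the chest's front up out of its clip, over the top until it leans on its stop, then lower the lid gently onto it so that the rod's cross pin sits in the slot under the lid and the rod alone holds the lid half open. Leave the marker and the other things on the bench where they are.

Things in the scene. Friction and masses are not known exactly. Their poses are not given: they have to be found in the camera images.
- chest: open grey chest, 160 (x) x 220 (y) x 70 mm high, fixed; origin at the centre of its underside. Its -x face is the front (toward the robot, turned up to 0.25 rad), +y is left. Lid hinge: along the chest's x at y = +110, z = 70 mm. Rod pivot: along the chest's x at y = +35, z = 50 mm on the front face.
- prop_rod (a joint): angle of the prop rod, a free-swinging steel bar 10 mm thick, 130 mm long, its line 107 mm before the chest's centre. 0 = level in its clip, pointing to the chest's -y (right); pi/2 = straight up; 1.69 = on its stop, leaning a little left past upright, where it stays when let go. Short of upright it falls back.
- rod_grip (a point): middle of the round black grip at the rod's free end, 14 mm thick, 54 mm long, along the chest's x (113 to 167 mm before its centre, this point 140), 130 mm from the pivot axis; it may turn between the fingers as the rod swings. The 10 mm cross pin on the rod's chest side goes into the slot.
- chest_lid (a joint): angle of the lid, a grey plate 222x160x7 mm, 0.45 kg: 0 = shut, pi/2 = upright, 1.75 = back stop. It stays put near upright but falls if let go below about 1.35. The bracket on its front edge, 124 mm from the hinge, has a 14 mm slot, its flared mouth on the underside, that comes down over the pin of the rod on its stop; propped, the lid reads about 1.05.
- lid_bar (a point): middle of the round steel bar handle beyond the lid's free edge, parallel to the hinge: 12 mm thick, 110 mm long, 246 mm from the hinge axis along the lid and 4.5 mm to its outer side; 18 mm clear of the plate's edge
- marker: bystander: blue and white marker pen, 17x135x16 mm, origin at the centre of its underside
- burr_case: bystander: flat case with clear lid, 56x78x22 mm, origin at the centre of its underside

How it is judged:
On the way:
1. the rod is swung up past upright, onto its stop, while the lid still stands clear above it (value of joint prop_rod above 1.62 rad and value of joint chest_lid above 1.2 rad), for 0.2 s.
At the end, for the whole second after the job is handed in: The rod stands up (its joint above 1.6 rad), the lid rests on it with the pin in the slot (lid joint 1.0 to 1.09 rad), and both are still (value of joint prop_rod above 1.6 rad and value of joint chest_lid between 1 and 1.09 rad and velocity of joint chest_lid between -0.05 and 0.05 rad/s and velocity of joint prop_rod between -0.05 and 0.05 rad/s); the robot touches nothing.
It fails at once if the lid was dropped (it swung down faster than 1.4 rad/s) (velocity of joint chest_lid below -1.4 rad/s).
It fails at once if the marker was pushed away (distance of marker from where it was at the start of the episode above 0.03 m).
It fails at once if the case of grinding points was pushed away (distance of burr_case from where it was at the start of the episode above 0.03 m).
It also fails if it takes over 48 s, if anything falls off the work surface, if the arm or the gripper's body presses on something with over 40 N, if the wrist force passes 120 N, or if a joint passes its speed limit or range.

## Working session

There is one attempt and no reset: what is moved stays moved. The work goes in short steps, each a Python script; the robot and the scene stay as the last script left them, time stands still between calls to the robot, and variables do not carry over. Pictures are saved under pics/ and viewed, about 8 in all and at most 12, crops included, and the job is handed in when it is done.

```bash
ls; mkdir -p pics; cat > h.py <<'E'
import numpy as np, cv2
from plant import robot
def snap(n,f=None):
    d=robot.grab_frame(n)
    if f: cv2.imwrite('pics/'+f,cv2.cvtColor(d['image'],cv2.COLOR_RGB2BGR))
    return d
def cloud(d):
    z=d['range_z'];v,u=np.mgrid[:480,:640]
    c=np.stack([(u-d['cx'])/d['fx']*z,(v-d['cy'])/d['fy']*z,z],-1)
    return (c-d['t'])@np.array(d['R'])   # R^T (c-t)
E
python3 - <<'E'
from h import *
import pickle
for n in('scene','side'):
    d=snap(n,n+'1.png');pickle.dump(d,open(n+'1.pkl','wb'))
    print(n,-np.array(d['R']).T@d['t'],d['R'][2])
print(robot.sense(),robot.nose_length)
E
```

```text
pics
scene [0.18076528 0.71973305 0.59009779] [ 0.37466252 -0.79474402 -0.47750386]
side [ 0.32466749 -0.99138778  0.67848645] [ 0.22681919  0.81342616 -0.535622  ]
{'t': 0.1, 'joint_pos': array([-0.02887134,  0.46938401, -0.04859103,  1.53359617,  0.02408302,
        1.14102278, -0.08230806]), 'joint_velocities': array([-0.00192417, -0.00089296, -0.00191399, -0.00236629,  0.00060012,
        0.00022955,  0.00166756]), 'effort': array([ 5.33060393e-04, -5.11518788e+01, -4.69155551e-02, -2.38390929e+01,
        1.07741368e-02,  4.46335340e-03,  2.13932526e-05]), 'tcp_pos': array([ 6.74476595e-01, -3.78402428e-06,  2.41341491e-01]), 'tcp_rot': array([ 3.14154089e+00,  1.82476310e-03, -1.78579488e-05]), 'wrist_force': array([0.41680693, 0.39493133, 0.21122247]), 'torque': array([0.03705802, 0.02169337, 0.00834548]), 'opening': 1.0017189877738675} 0.011
```

View pics/scene1.png

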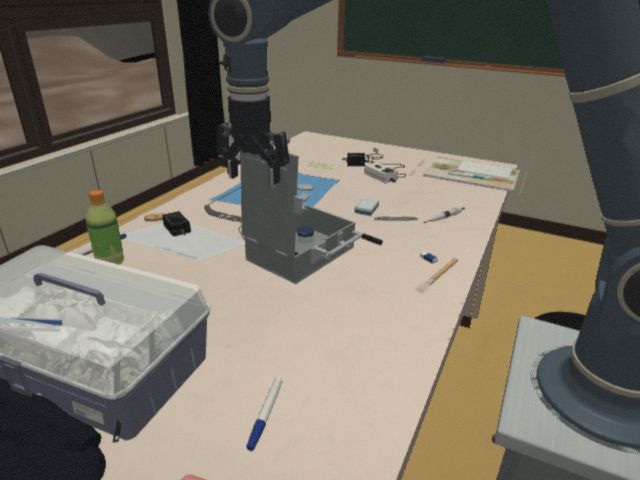

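View pics/side1.png

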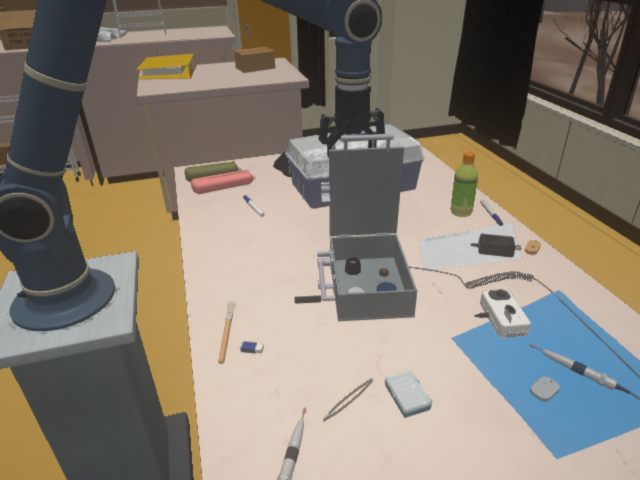

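The scene view shows the chest at about (300,240) and the rod's black grip at (372,239). In the side view the chest is at (370,275), the grip at (308,299), and the lid stands upright with its bar at (365,138). The gripper is close behind the bar. Next I'll measure these.

```bash
python3 - <<'E'
from h import *
import pickle
d=pickle.load(open('side1.pkl','rb'));P=cloud(d);im=d['image'].astype(int)
def box(u0,u1,v0,v1): return P[v0:v1,u0:u1].reshape(-1,3),im[v0:v1,u0:u1].reshape(-1,3)
# rim points
p,c=box(325,420,225,320)
m=(p[:,2]>.064)&(p[:,2]<.076)&(p[:,1]<.2)
r=p[m][:,:2].astype(np.float32);print('rim',len(r),cv2.minAreaRect(r),r.min(0),r.max(0))
# lid plane
p,c=box(335,395,160,222);
n0=np.median(p,0);q=p[np.linalg.norm(p-n0,axis=1)<.15];ctr=q.mean(0);w=np.linalg.svd(q-ctr,full_matrices=False);print('lid',len(q),ctr,w[2][2],w[1][2]/len(q)**.5)
# front-edge normals yaw
print('yaw of lid plane',np.arctan2(w[2][2][1],w[2][2][0]))
# grip
for n,b in(('side',(285,335,285,310)),('scene',(355,390,228,250))):
    d=pickle.load(open(n+'1.pkl','rb'));P=cloud(d);im=d['image'].astype(int)
    p,c=box(*b);m=(c.max(1)<60)&(p[:,2]>.02)
    q=p[m];print(n,'grip',len(q),q.mean(0),q.min(0),q.max(0))
    pr=np.linalg.svd(q-q.mean(0),full_matrices=False)[2][0];print(pr)
d=pickle.load(open('side1.pkl','rb'));P=cloud(d)
for v in (136,137,138,139,140,142,146,150,154):print(v,[P[v,u].round(3).tolist() for u in(345,352,365,380,390)])
d=pickle.load(open('scene1.pkl','rb'));P=cloud(d)
for u,v in((246,250),(293,275),(355,240),(272,200),(248,160),(296,165)):print(u,v,P[v,u].round(3))
E
python3 - <<'E'
import cv2
a=cv2.imread('pics/side1.png')[120:320,270:430];b=cv2.imread('pics/scene1.png')[130:290,210:400]
a=cv2.resize(a,None,fx=2.5,fy=2.5,interpolation=2);b=cv2.resize(b,(400,500*160*400//(190*500)),interpolation=2)
import numpy as np
o=np.zeros((500,800,3),'uint8');o[:a.shape[0],:a.shape[1]]=a;o[:b.shape[0],400:]=b
cv2.imwrite('pics/crop1.png',o)
E
```

```text
rim 983 ((0.6551990509033203, -0.16470752656459808), (0.23049665987491608, 0.17461535334587097), 77.25341796875) [ 0.5603904  -0.29446214] [ 0.7649819  -0.04051499]
lid 3703 [ 0.68469647 -0.06727822  0.18930853] [-0.2227059  -0.97263706 -0.06617579] 0.001777669366488191
yaw of lid plane -1.7958874071523576<stdin>:18: RuntimeWarning: Mean of empty slice.
  ret = um.true_divide(
Traceback (most recent call last):
ValueError: zero-size array to reduction operation minimum which has no identity
```

View pics/crop1.png

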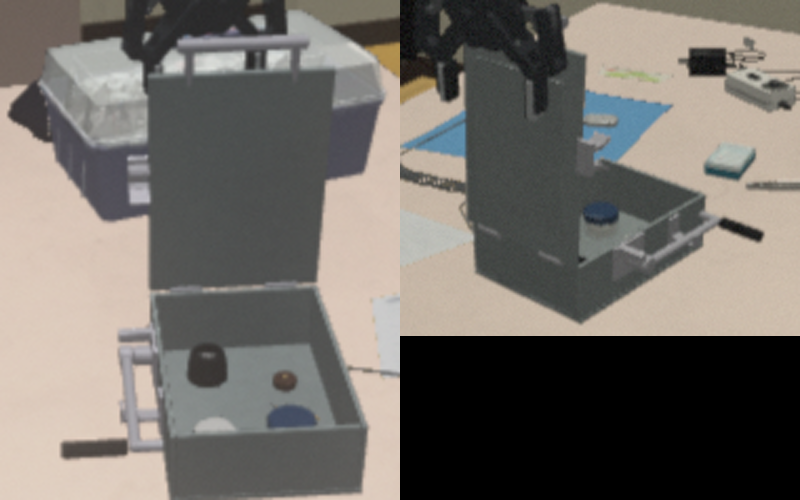

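The crop shows the lid upright, the rod level in its clip on the front (left in the side view), and the grip sticking out toward the robot. Next: the chest pose, using the lid normal, the rim extents and the grip.

```bash
python3 - <<'E'
from h import *
import pickle
psi=-0.225;ex=np.array([np.cos(psi),np.sin(psi)]);ey=np.array([-np.sin(psi),np.cos(psi)])
for n,b in(('side',(325,420,225,320)),('scene',(235,365,190,285))):
    d=pickle.load(open(n+'1.pkl','rb'));P=cloud(d);im=d['image'].astype(int)
    u0,u1,v0,v1=b;p=P[v0:v1,u0:u1].reshape(-1,3)
    m=(p[:,2]>.062)&(p[:,2]<.074);q=p[m]
    a=q[:,:2]@ex;c=q[:,:2]@ey
    print(n,len(q));h,e=np.histogram(a,np.arange(a.min(),a.max()+.004,.004));print('x',[(round(float(x),3),int(k)) for x,k in zip(e,h) if k>8])
    h,e=np.histogram(c,np.arange(c.min(),c.max()+.004,.004));print('y',[(round(float(x),3),int(k)) for x,k in zip(e,h) if k>8])
    m=(p[:,2]>.078)&(p[:,2]<.12);q=p[m];print('lid y',np.percentile(q[:,:2]@ey,[5,50,95]))
    b=dict(side=(285,335,285,310),scene=(355,390,228,250))[n];u0,u1,v0,v1=b
    I=im[v0:v1,u0:u1];m=I.max(-1)<100;vv,uu=np.nonzero(m);q=P[v0:v1,u0:u1][m]
    print('grip px',len(vv),uu.mean()+u0,vv.mean()+v0,I.max(-1).min(),'xyz',np.median(q,0),q.min(0),q.max(0))
    # ray at z=0.05
    R=np.array(d['R']);o=-R.T@d['t'];r=R.T@np.array([(uu.mean()+u0-d['cx'])/d['fx'],(vv.mean()+v0-d['cy'])/d['fy'],1])
    g=o+r*(.05-o[2])/r[2];print('ray z=.05',g,'chest axes',g[:2]@ex,g[:2]@ey)
d=pickle.load(open('side1.pkl','rb'));P=cloud(d)
for v in (136,138,140,146,152):print(v,[P[v,u].round(3).tolist() for u in(345,352,365,380,390)])
E
```

```text
side 1075
x [(0.588, 11), (0.592, 10), (0.596, 23), (0.6, 78), (0.604, 102), (0.608, 19), (0.612, 17), (0.616, 11), (0.62, 19), (0.624, 19), (0.628, 15), (0.632, 19), (0.636, 20), (0.64, 15), (0.644, 20), (0.648, 21), (0.652, 13), (0.656, 19), (0.66, 18), (0.664, 14), (0.668, 17), (0.672, 17), (0.676, 19), (0.68, 13), (0.684, 19), (0.688, 16), (0.692, 18), (0.696, 19), (0.7, 13), (0.704, 17), (0.708, 19), (0.712, 22), (0.716, 17), (0.72, 23), (0.724, 16), (0.728, 17), (0.732, 19), (0.736, 18), (0.74, 18), (0.744, 16), (0.748, 18), (0.752, 16), (0.756, 143), (0.76, 62)]
y [(-0.13, 193), (-0.126, 150), (-0.122, 23), (-0.118, 9), (-0.094, 11), (-0.07, 16), (-0.058, 10), (-0.046, 12), (-0.026, 10), (-0.018, 9), (-0.01, 9), (-0.002, 13), (0.01, 10), (0.018, 9), (0.022, 14), (0.026, 20), (0.03, 9), (0.034, 9), (0.042, 9), (0.066, 10), (0.082, 23), (0.086, 151), (0.09, 107), (0.094, 42)]
lid y [0.09065975 0.09385705 0.09659527]
grip px 132 307.43939393939394 299.1969696969697 75 xyz [ 0.50292836 -0.23401161  0.05409851] [ 0.32466749 -0.99138778  0.04713693] [ 0.5284078  -0.2251901   0.67848
[... 695 characters left out ...]
5 [ 0.50442764 -0.22883567  0.05      ] chest axes 0.5427677832194842 -0.11052664957135237
136 [[0.639, -0.063, 0.321], [0.653, -0.069, 0.321], [0.679, -0.076, 0.32], [0.709, -0.084, 0.32], [0.729, -0.09, 0.319]]
138 [[0.638, -0.069, 0.319], [0.652, -0.071, 0.318], [0.678, -0.078, 0.317], [0.709, -0.085, 0.316], [0.731, -0.086, 0.313]]
140 [[0.639, -0.063, 0.312], [0.652, -0.071, 0.314], [0.679, -0.076, 0.312], [0.879, 0.317, 0.148], [0.907, 0.305, 0.149]]
146 [[0.638, -0.066, 0.3], [0.784, 0.298, 0.149], [0.821, 0.291, 0.147], [0.86, 0.271, 0.149], [0.89, 0.266, 0.147]]
152 [[0.639, -0.064, 0.286], [0.655, -0.064, 0.284], [0.68, -0.075, 0.285], [0.712, -0.08, 0.283], [0.734, -0.083, 0.281]]
```

```bash
cat >> h.py <<'E'
from scipy.spatial.transform import Rotation as Ro
psi=-0.225;ex=np.array([np.cos(psi),np.sin(psi),0]);ey=np.array([-np.sin(psi),np.cos(psi),0]);ez=np.array([0,0,1.])
C=0.6825*ex-0.016*ey
W=lambda x,y,z:C+x*ex+y*ey+z*ez
def pose(p,Z,X,off):   # grasp point p -> TCP pose
    return p+off*Z,Ro.from_matrix(np.stack([X,np.cross(Z,X),Z],1)).as_euler('xyz')
def rod(a,t=.4,s=-1,back=0,gx=-.143):
    Z=-np.cos(t)*ez+np.sin(t)*ex
    return pose(W(gx,.035-.13*np.cos(a),.05+.13*np.sin(a)),Z,s*ey,.008-back)
def lid(a,s=-1,back=0,off=.004):
    d=-np.cos(a)*ey+np.sin(a)*ez; n=np.sin(a)*ey+np.cos(a)*ez  # n outer
    p=W(0,.11,.07)+.246*d+.0045*n
    return pose(p,-d,s*n,off-back)
E
python3 - <<'E'
from h import *
for s in(-1,1):
  for t in(0,.25,.4,.6):
    for a,b in((0,.08),(0,0),(.8,0),(1.67,0),(1.67,.1)):
      q=robot.inverse_kinematics(*rod(a,t,s,b));print('rod',s,t,a,b,None if q is None else np.round(q,2))
  for a,b in((1.504,.1),(1.504,0),(1.3,0),(1.05,0),(1.05,.1)):
      q=robot.inverse_kinematics(*lid(a,s,b));print('lid',s,a,b,None if q is None else np.round(q,2))
print(rod(0),lid(1.504))
E
```

```text
rod -1 0 0 0.08 [ 0.07  0.42  0.36  1.97 -0.2   0.79 -1.25]
rod -1 0 0 0 [ 0.11  0.54  0.31  2.01 -0.27  0.63 -1.19]
rod -1 0 0.8 0 [ 0.    0.39  0.35  1.97 -0.18  0.81 -1.34]
rod -1 0 1.67 0 [-0.18  0.33  0.33  1.95 -0.14  0.88 -1.57]
rod -1 0 1.67 0.1 [-0.19  0.22  0.33  1.83 -0.08  1.1  -1.62]
rod -1 0.25 0 0.08 [ 0.13  0.31  0.29  2.17 -0.3   0.45 -1.14]
rod -1 0.25 0 0 [ 0.22  0.47  0.18  2.17 -0.43  0.29 -1.02]
rod -1 0.25 0.8 0 [ 0.03  0.3   0.31  2.13 -0.24  0.49 -1.28]
rod -1 0.25 1.67 0 [-0.22  0.23  0.33  2.11 -0.08  0.56 -1.64]
rod -1 0.25 1.67 0.1 [-0.2   0.06  0.27  2.04  0.03  0.79 -1.74]
rod -1 0.4 0 0.08 [ 0.26  0.26  0.15  2.28 -0.5   0.23 -0.93]
rod -1 0.4 0 0 None
rod -1 0.4 0.8 0 [ 0.08  0.26  0.24  2.22 -0.35  0.28 -1.17]
rod -1 0.4 1.67 0 [-0.27  0.19  0.36  2.21 -0.03  0.36 -1.7 ]
rod -1 0.4 1.67 0.1 [-0.14 -0.01  0.18  2.16  0.13  0.6  -1.86]
rod -1 0.6 0 0.08 [0.13 0.27 0.35 2.44 4.09 0.26 0.78]
rod -1 0.6 0 0 [ 0.91  0.54 -0.61  2.34  2.57  0.31  2.41]
rod -1 0.6 0.8 0 None
rod -1 0.6 1.67 0 None
rod -1 0.6 1.67 0.1 [ 0.3  -0.07 -0.29  2.31  0.33  0.32 -2.0
[... 1288 characters left out ...]
4 -1.17  2.32  2.03  0.64 -0.01]
rod 1 0.6 0.8 0 [ 1.27  0.5  -1.17  2.29  1.63  0.42  0.15]
rod 1 0.6 1.67 0 [ 0.59  0.21 -0.62  2.29  1.27  0.25  0.18]
rod 1 0.6 1.67 0.1 [ 0.03 -0.08 -0.03  2.32  0.4   0.33  1.  ]
lid 1 1.504 0.1 [ 0.28  0.43 -0.31  1.24  0.06  1.48  1.34]
lid 1 1.504 0 [ 0.29  0.46 -0.33  1.4   0.08  1.28  1.32]
lid 1 1.3 0 [ 0.48  0.48 -0.38  1.43 -0.11  1.24  1.52]
lid 1 1.05 0 [ 0.69  0.55 -0.44  1.44 -0.31  1.25  1.76]
lid 1 1.05 0.1 [ 0.7   0.52 -0.37  1.29 -0.34  1.46  1.77]
(array([ 0.50417344, -0.22926308,  0.04263151]), array([-2.74159265,  0.        , -1.79579633])) (array([ 0.68366695, -0.07200821,  0.31176069]), array([-3.14159265,  0.06679633, -1.79579633]))
```

```bash
python3 - <<'E'
from h import *
T=.15
robot.move_straight(robot.sense()['tcp_pos']+[-.02,.02,.2],vel=.25)
p,o=rod(0,T,back=.09)
robot.goto([p[0]-.01,-.02,.40],o)
robot.goto(p,o); robot.grip(.6,strength=30)
p,o=rod(0,T); print('contact',robot.move_straight(p,vel=.1,contact_N=8))
s=robot.sense();print(s['t'],s['tcp_pos']-p,s['wrist_force'])
snap('side','side2.png');snap('scene','scene2.png')
robot.grip(0,30);s=robot.sense();print(s['t'],s['opening'],s['wrist_force'])
d=snap('scene')['image'][170:290,280:440]
d=cv2.resize(d,None,fx=4,fy=4,interpolation=2);cv2.imwrite('pics/grip.png',d[:,:,::-1])
E
```

```text
contact False
5.3917 [ 0.00033943 -0.00023603  0.00050378] [-1.42411409  0.09625867 -0.62716021]
5.9167 0.14691890830435828 [-0.96798298  0.76595596  2.39245126]
```

View pics/grip.png

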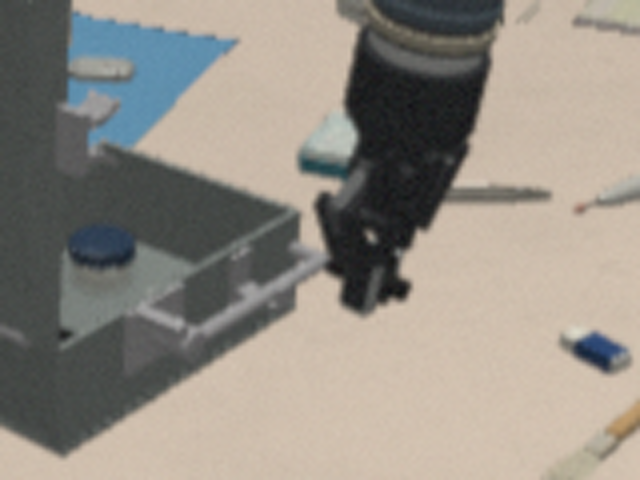

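The fingers hold the grip at about (375,285); the opening of 0.147 fits the 14 mm grip. Now I'll swing the rod.

```bash
python3 - <<'E'
from h import *
T=.15
for a in np.linspace(0,1.67,13)[1:]:
    p,o=rod(a,T);c=robot.move_straight(p,vel=.1,contact_N=25)
    s=robot.sense();print(round(a,2),c,s['t'],s['wrist_force'].round(1),round(s['opening'],3))
    if c: break
d=snap('scene')['image'][100:290,230:440]
cv2.imwrite('pics/up.png',cv2.resize(d,None,fx=3,fy=3,interpolation=2)[:,:,::-1])
E
```

```text
0.14 False 6.3 [ 1.  -0.8 -1.4] 0.153
0.28 False 6.6333 [ 0.6 -1.9 -0.4] 0.148
0.42 False 6.9667 [-1.  -4.1  0.8] 0.151
0.56 False 7.3 [-1.8 -5.7  2.8] 0.152
0.7 False 7.6333 [-3.2 -8.9  4.8] 0.152
0.84 False 7.9667 [-6.1 -9.5  8.8] 0.149
0.97 False 8.3 [-8.  -9.1 13.5] 0.151
1.11 False 8.6333 [-9.5 -7.5 16.5] 0.146
1.25 False 8.9667 [-7.8 -4.7 18.1] 0.147
1.39 False 9.3 [-5.8 -1.3 16.8] 0.148
1.53 False 9.6333 [-2.7  0.7 11. ] 0.151
1.67 False 9.9667 [-1.6  0.8  7.4] 0.151
```

View pics/up.png

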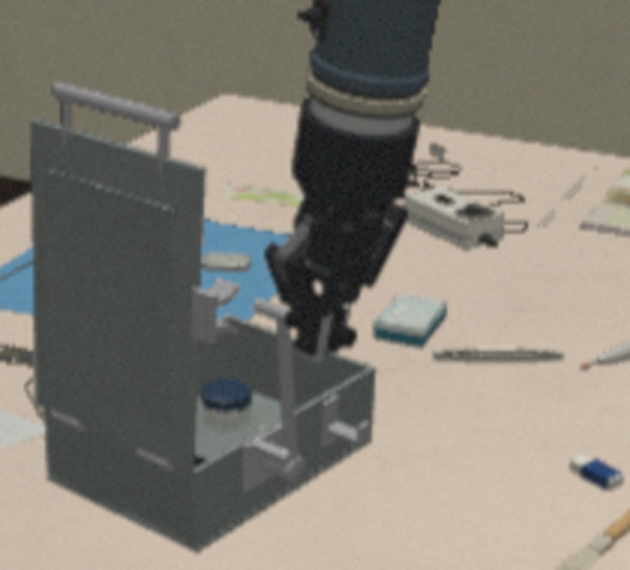

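The rod stands slightly past upright, with its pivot at (290,462) and top at (275,305). I'll nudge it to the stop and release.

```bash
python3 - <<'E'
from h import *
T=.15
p,o=rod(1.7,T);print(robot.move_straight(p,vel=.05,contact_N=6))
robot.grip(.5)
p,o=rod(1.68,T,back=.11);robot.move_straight(p,vel=.15)
s=robot.sense();print(s['t'],s['wrist_force'])
p2,o2=lid(1.504,back=.12)
robot.goto(p2+[-.05,0,.03],o2)
robot.sleep(.1)
import pickle
d=snap('scene');pickle.dump(d,open('scene3.pkl','wb'));e=snap('side');pickle.dump(e,open('side3.pkl','wb'))
a=cv2.resize(d['image'][90:290,230:400],(400,470),interpolation=2);b=cv2.resize(e['image'][120:320,280:450],(400,470),interpolation=2)
cv2.imwrite('pics/rel.png',np.hstack([a,b])[:,:,::-1]);print(robot.sense()['t'])
# lid bar: side
P=cloud(e);I=e['image'].astype(int)
p=P[128:146,330:400].reshape(-1,3);m=(p[:,2]>.306)&(p[:,2]<.335)&(p[:,0]>.55)&(p[:,0]<.8)&(p[:,1]<.0)
q=(p[m]-C)@np.stack([ex,ey,ez],1);print('bar chest',len(q),np.median(q,0),q.min(0),q.max(0))
P=cloud(d);p=P[105:170,235:310].reshape(-1,3);q=(p-C)@np.stack([ex,ey,ez],1)
m=(q[:,2]>.306)&(q[:,2]<.335)&(abs(q[:,0])<.08)&(abs(q[:,1]-.1)<.04);q=q[m];print(len(q),np.median(q,0),q.min(0),q.max(0))
E
```

```text
False
11.5417 [ 0.12677635 -1.22718824 -0.3498905 ]
12.6083
bar chest 322 [2.02168668e-04 9.40369739e-02 3.18132620e-01] [-0.05419669  0.08853425  0.30611339] [0.05446635 0.10256816 0.32353246]
274 [-0.00612937  0.10425144  0.31684819] [-0.05610932  0.09490583  0.30602138] [0.05388036 0.10856708 0.32184155]
```

View pics/rel.png

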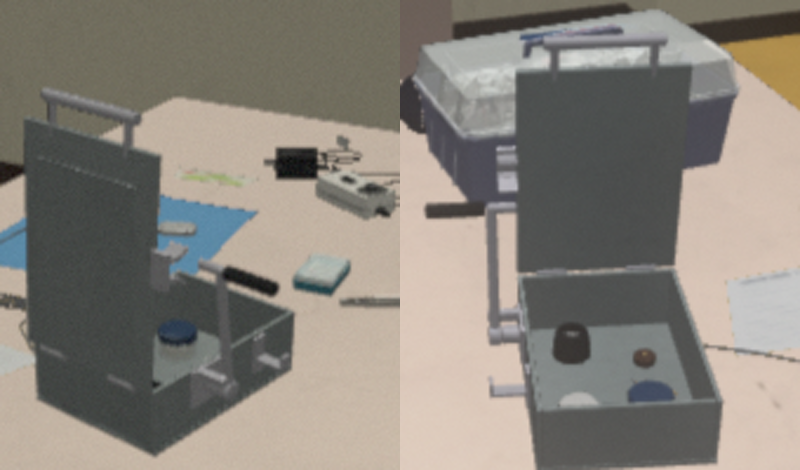

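The rod stays up when released, with its black grip at (250,280) in the left crop. The bar measures y≈0.099, z≈0.317 in the chest frame, as predicted for a lid angle of about 1.50. Now I'll grasp the bar and lower the lid.

```bash
python3 - <<'E'
from h import *
p,o=lid(1.504,back=.06);robot.goto(p,o)
p,o=lid(1.504);print('c',robot.move_straight(p,vel=.08,contact_N=8))
robot.grip(0,30);s=robot.sense();print(s['t'],s['opening'],s['wrist_force'])
if .1<s['opening']<.2:
  for a in np.linspace(1.504,1.13,6)[1:]:
    p,o=lid(a);c=robot.move_straight(p,vel=.05,attitude=o,contact_N=25)
    s=robot.sense();print(round(a,2),c,s['t'],s['wrist_force'].round(1),round(s['opening'],3))
    if c: break
d=snap('scene');e=snap('side')
a=cv2.resize(d['image'][90:290,230:400],(400,470),interpolation=2);b=cv2.resize(e['image'][120:320,280:450],(400,470),interpolation=2)
cv2.imwrite('pics/low.png',np.hstack([a,b])[:,:,::-1])
E
```

```text
c False
14.3833 0.1280239624040035 [-0.57592142 -0.56306754  3.14513279]
1.43 False 14.8917 [-0.5 -0.7  5.2] 0.129
1.35 False 15.4 [-1.  -1.   5.5] 0.128
1.28 False 15.9083 [-1.3 -2.8  5.9] 0.123
1.2 False 16.4167 [-1.  -2.4  7. ] 0.126
1.13 False 16.925 [-0.6 -4.2  7.2] 0.129
```

View pics/low.png

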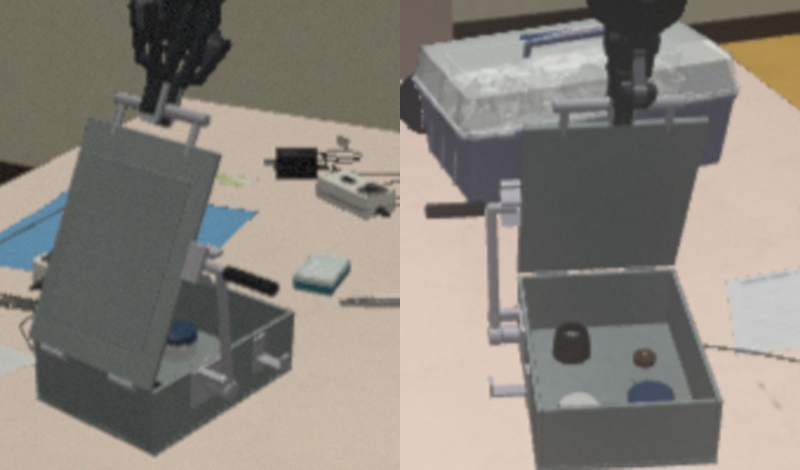

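The slot bracket, at (205,260) in the left crop, is just reaching the rod's pin. I'll continue in small steps and watch for contact.

```bash
python3 - <<'E'
from h import *
f0=robot.sense()['wrist_force']
for a in np.arange(1.115,1.034,-.01):
    p,o=lid(a);robot.move_straight(p,vel=.03,attitude=o,contact_N=12)
    s=robot.sense();f=s['wrist_force'];print(round(a,3),s['t'],f.round(1),round(s['opening'],3))
    if np.linalg.norm(f-f0)>9: break
d=snap('scene');e=snap('side')
a=cv2.resize(d['image'][90:290,230:400],(400,470),interpolation=2);b=cv2.resize(e['image'][120:320,280:450],(400,470),interpolation=2)
cv2.imwrite('pics/low2.png',np.hstack([a,b])[:,:,::-1])
E
```

```text
1.115 17.3 [-1.7 -3.8  6.9] 0.127
1.105 17.55 [-1.4 -5.1  6. ] 0.128
1.095 17.8 [-1.  -4.6  7. ] 0.128
1.085 18.05 [-1.4 -5.1  6.1] 0.124
1.075 18.3 [-1.2 -4.6  6.4] 0.124
1.065 18.55 [-1.9 -4.6  6.1] 0.126
1.055 18.8 [-1.  -5.5  6.6] 0.122
1.045 19.05 [-1.6 -3.3  7.1] 0.125
1.035 19.3 [-3.  -2.3  9.2] 0.128
```

View pics/low2.png

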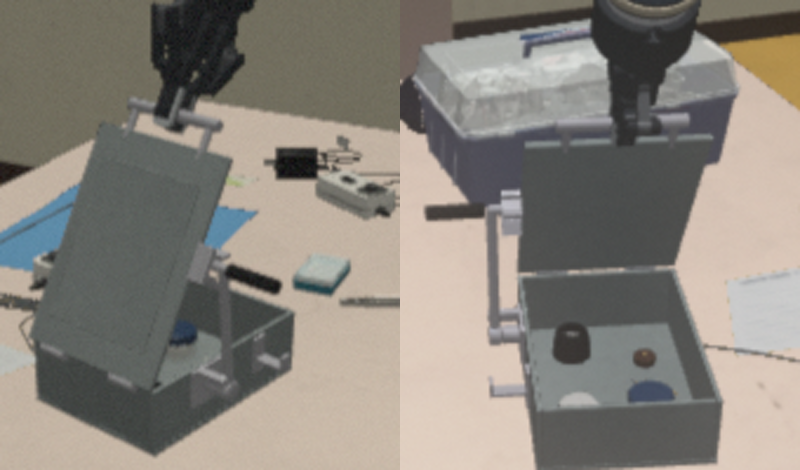

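The pin is inside the bracket at (215,258) and the force is starting to rise near the expected 1.05. I'll press a little further to confirm it is seated.

```bash
python3 - <<'E'
from h import *
f0=np.array([-1.4,-4.6,6.5])
for a in np.arange(1.029,.999,-.006):
    p,o=lid(a);robot.move_straight(p,vel=.03,attitude=o,contact_N=12)
    s=robot.sense();f=s['wrist_force'];print(round(a,3),s['t'],f.round(1),round(s['opening'],3))
    if np.linalg.norm(f-f0)>9: break
E
```

```text
1.029 19.65 [-1.1 -0.9 10.2] 0.123
1.023 19.9 [-1.   0.6 11.3] 0.124
1.017 20.15 [-1.9  1.2 13.9] 0.128
```

The force rises steadily, so the rod now carries the lid. I'll release, back off and check.

```bash
python3 - <<'E'
from h import *
p,o=lid(1.04);robot.move_straight(p,vel=.03,attitude=o)
robot.grip(.4);
p,o=lid(1.04,back=.12);robot.move_straight(p,vel=.1)
robot.move_straight(p+[-.1,0,.06],vel=.15);robot.sleep(.5)
d=snap('scene');e=snap('side');s=robot.sense();print(s['t'],s['wrist_force'])
a=cv2.resize(d['image'][90:290,230:400],(400,470),interpolation=2);b=cv2.resize(e['image'][120:320,280:450],(400,470),interpolation=2)
cv2.imwrite('pics/end.png',np.hstack([a,b])[:,:,::-1])
P=cloud(e);q=(P[185:225,345:390].reshape(-1,3)-C)@np.stack([ex,ey,ez],1)
m=(q[:,2]>.09)&(q[:,2]<.29)&(abs(q[:,0])<.075)&(q[:,1]>-.03)&(q[:,1]<.13);q=q[m];c=q.mean(0);n=np.linalg.svd(q-c,full_matrices=False)[2][2];print(len(q),c,n,'lid angle',np.arctan2(abs(n[1]),abs(n[2])))
E
```

```text
23.7083 [-0.12340301  1.24801914  0.52736964]
1797 [-0.00223313  0.04551237  0.18453132] [0.00213616 0.86616038 0.49976158] lid angle 1.04747151727106
```

View pics/end.png

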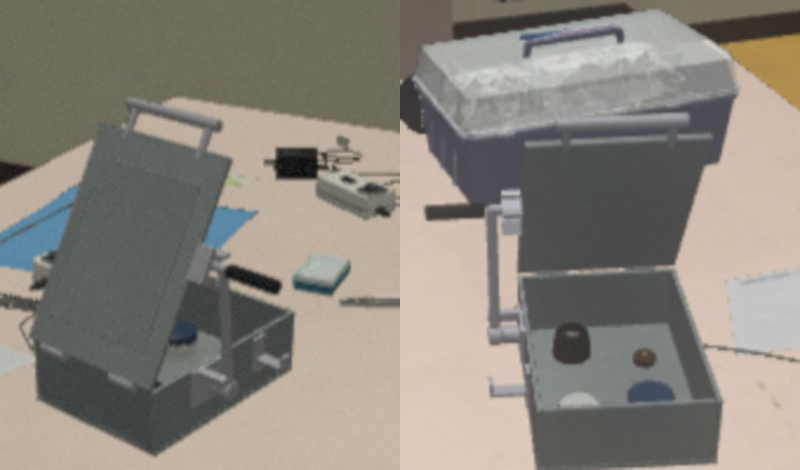

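The lid rests on the rod with the pin in the bracket at (215,258). The measured lid angle is 1.047, inside 1.0–1.09, and the gripper is clear.

```bash
python3 -c "
from plant import robot
robot.close_job();print(robot.sense()['t'])"
```

```text
the job is handed in; nothing more can be done
the job is handed in; nothing more can be done
```

I swung the rod up over the top onto its stop. I then took the lid by its bar and lowered it in small steps until the rod carried it, released it, backed off and handed the job in at about 24 s of the 48 s allowed.

**Last checks:**
- **Lid angle:** the depth fit of the lid plane gave 1.047 rad, against about 1.05 expected and 1.0–1.09 allowed.
- **Rod and pin:** the rod stands on its stop with its pin inside the bracket in both views.
- **Gripper:** it is clear of everything, and the wrist force is back near zero (about 1.4 N).

**Worth noting:**
- During the swing the wrist force rose to about 20 N, probably from a small error in the arc. The limit is 120 N.
- I judged the rod angle only by eye, from how it leans and that it stayed up when released.
- I did not measure the marker or the case. The arm's path stayed away from the marker, and the case looked unmoved in the last scene view.

No check failed or disagreed.

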